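Close up the loaded cell holder: hook the cap in and throw the toggle clamp

TASK

The blue cell is already loaded in the steel holder, so close the holder up: hook the tongue of the pale green cap fully home under the steel keeper, lower the cap's other end behind the two front stop tabs onto the cell, let go, and then throw the red-handled toggle clamp all the way down until it locks over centre and holds the cap down. Feel the cap in without forcing it (a push of about 10 N is plenty), do not touch the cell or its bare terminals with the gripper, and leave the e-bike packs, scoop, tester and spare cell where they lie.

Things in the scene. Friction and masses are not known exactly. Their poses are not given: they have to be found in the camera images.
- holder: Fixed steel cell holder on a 310 x 110 x 10 mm base plate. Origin on the table, under the middle of the loaded cell. x along the holder from keeper (-x) to toggle clamp (+x), y across, z up. Two level ledges 110 mm above the table carry the closed cap: rear at x -106 to -76 mm, front at x 76 to 112. A 44 mm wide post at x 130 to 190 carries the clamp, cheeks to 152 mm high. Side rails 55 mm high.
- tabs_mid (a point): Front ledge level (110 mm above the table), middle line, holder x 93 mm: the inner faces of the top frame's two stop tabs at its middle setting (they shift with the keeper). Tabs 4 mm thick, 16 to 36 mm either side of the middle, 14 mm high above the ledge. The closed cap's free edge lies inside (-x of) them, 3 mm clear when the tongue is home; so the cap cannot go in level. Axes as the holder's.
- cell: Blue-wrapped cell 148 x 52 x 96 mm, about 1.4 kg, loaded upright in the holder. Origin: middle of its underside; axes as the holder's. Two flat bare terminals, 20 x 32 mm, at x -48 and +48 mm, tops 100 mm above the origin. It stands on a sprung contact (1.8 N/mm): the terminals stand 2 to 4 mm above the ledges, so a cap let go lies level on them and the clamp presses it down the rest.
- keeper_mid (a point): Holder x -92, y 0, z 118 mm: middle setting of the inner face of the keeper's back wall, where the tongue's end comes home. The dark steel top frame (keeper, stop tabs) is screwed tight up to 8 mm either way along x of this, and that is not reported: feel for it. Keeper: hook open to +x, a 4 mm lip overhangs its back wall by 12 mm, underside 6 mm above this point; cheeks 24 mm either side.
- spindle: Black rubber foot, 16 mm across, on the end of the clamp's arm. Origin on the arm, 29 mm from the foot's face; it presses on the cap when the clamp is down, sprung.
- cap: Loose pale green plastic cap, about 0.16 kg: plate 168 x 70 x 10 mm with a tongue at one end. Origin: middle of the plate's underside; x towards the free edge, z up. Plate from x -84 to 84 (its lower 6 mm only from x -68); tongue from x -84 to -98, 40 mm wide, 4 mm thick, flush with the plate's top (z 6 to 10). Closed, its axes point like the holder's.
- cap_rib (a point): On the cap's cross rib (cap x 0, y 0, z 33 mm). The rib is 14 mm thick along the cap's x, 50 mm long along y, and stands from the plate's top (z 10) to z 35 mm. To be gripped from above, closing along the cap's x. Axes as the cap's.
- cap_tongue (a point): Middle of the tongue's end (cap x -98 mm, z 8 mm). It enters the keeper at a tilt of about 8 to 20 degrees, free edge up, this point about level with keeper_mid; lower, the plate fouls the terminals, higher, the lip. Axes as the cap's.
- cap_edge (a point): Middle of the free edge's underside (cap x 84 mm, z 0). Axes as the cap's.
- clamp_handle (a joint): Angle (rad) of the toggle clamp's red handle: 0 = thrown down and locked against its stop (handle level, pointing to holder +x), grows as it is raised; about 1.1 at the start (open). Stays where left (0.3 N m friction). Over the last 0.35 rad the sprung rubber spindle presses the cap at holder x 68 mm and the handle is stiffest (some 4 to 9 N at the grip); dead centre at 0.1, then it locks.
- handle_grip (a point): Middle of the clamp handle's red round grip, 16 mm thick, 68 mm long, 90 mm from the pivot. At joint 0 it is 148 mm above the table at holder x 266 mm, grip level; raised, it moves up and back on an arc about the pivot. Can be pinched from above across the holder's y, or pushed.
- handle_pivot (a point): Pivot of the handle: holder x 176 mm, y 0, z 142 mm; the handle turns about the holder's y. Axes as the holder's. The clamp's open arm stands up between the handle and the cap's place, at holder x 100 to 165 mm, 140 to 240 mm above the table.
- pack_a: Black e-bike pack 360 x 90 x 80 mm lying on the table, to be left alone. Origin: middle of its underside.
- pack_b: The other black e-bike pack, same size, to be left alone. Origin: middle of its underside.
- scoop: Cast aluminium scoop, 245 mm long over its handle (at -x), 72 mm wide, 45 mm high, to be left alone. Origin: underside, at the back of its bowl.
- tester: Red plastic tester 150 x 75 x 46 mm, to be left alone. Origin: middle of its underside.
- spare_cell: Another blue cell lying flat, 148 x 96 x 52 mm, to be left alone. Origin: middle of its underside.
Not all that is in view belongs to the job. What is shaped like the cap but brown is not meant.

How it is judged:
By the outcome, as a careful person would: the job done as asked, in the order asked, and still so for the second after the job is handed in, with the robot touching nothing.
It also fails if it takes over 58 s, if anything falls off the work surface, if the arm or the gripper's body presses on something with over 40 N, if the wrist force passes 120 N, or if a joint passes its speed limit or range.

ROBOT

A 6-joint arm with a two-finger parallel gripper is mounted at the origin on the work surface. World frame = base frame: x ahead of the robot, y to its left, z up, the work surface at z = 0. Lengths are in m, angles in rad, forces in N, time in s.
With the tool pointing down it reaches from about 0.25 to 0.775 m from the base axis. Payload 4 kg.
Tool frame: the origin (TCP) lies between the finger pads; the fingertips stand 14 mm ahead of it and the grasp point (between the pads) lies 5 mm behind it (nose_length is the distance from the TCP to the fingertips, in m); z points along the fingers, y is the line along which they close (so a half turn about z gives the same grasp; the last joint's range is limited). The gripper opens to 94 mm and grips with 3 to 60 N. Pads are 16 mm wide; open, the fingers measure 119 mm over their backs; the gripper's body (75 mm by 177 mm) begins 78 mm behind the grasp point.
Start: joints at [1.034, 0.087, 1.371, -0, 1.684, -0.103], TCP at [0.231, 0.499, 0.22] pointing down, gripper open.
Joint ranges: [-3.1, 3.1], [-0.76, 2.03], [0.27, 2.55], [-1.08, 4.22], [0.17, 2.65], [-2.57, 2.57]. Speed limits (rad/s): [2.79, 2.79, 3.14, 3.14, 3.14, 3.14].

INTERFACE

Orientations are given as [roll, pitch, yaw] about the fixed x, y, z axes, in that order (R = Rz(yaw) Ry(pitch) Rx(roll)).
In Python, from bench import * gives the robot as it stands.
- The arm moves only by the tool move_arm, never from a script. Its argument "steps" is one flat list of numbers, 7 for each row, row after row: the turn, a rotation vector about the world's x, y, z in rad, then the shift along the world's x, y, z in m, then the opening, from 0 (shut) to 1 (fully open). A call has 1 to 12 rows; each row is the pose to reach, as a shift and turn from the pose commanded when the call began; what a row does not reach only later rows make up. A row lasts 1/10 s, in which the tool goes at most 50 mm and 8.59 degrees, less where a joint would pass 70% of its speed; a pose out of reach is approached as far as the arm can. A call with a gripper value outside its range is refused whole. The fingers move at their own pace and stop on an object; the grip force is fixed at half the most. Time passes only in rows, so rows that repeat a pose let the fingers close. It gives the time, the measured TCP pose, the force, the opening and the grip force at its end, in the units of the state.
- get_obs(): the state, without advancing time (a new reading comes with each control period).
- snapshot(name): name is "side" or "top" or "wrist"; returns (picture, depth): 400x640x3 uint8, red, green, blue; 400x640 float32, m along the optical axis (not along the pixel's ray), 0 where there is no reading.
- camera_model(name): a dict with "fx", "fy", "cx", "cy" (pixels), "rvec" (rotation vector, rad) and "tvec" (3), from world to camera coordinates, as OpenCV has them. Camera axes: x right, y down, z forward; pixel columns grow to the right and rows downward; lengths in m; the calibration is good to about 2 mm. A picture is of the moment at which its call begins: read the wrist's pose just before it. camera_model takes no time and is no camera call; for the wrist camera it gives the pose at the moment of the call.
- close_job(): hands the job in; it is judged then, once.
Trained networks look in the newest picture that a camera, given by its name, has taken for a name from the list of things; names that differ only in an ending like _2 or _b are one class to them, and where a whole thing is asked for, a point or a joint stands for the part that bears it (a point fixed in the world has none). Each returns a list of dicts, best first, with "score" (0 to 1); they miss things now and then, are a little off and sometimes report something else, mostly with a low value. They report only what shows in the picture. A call takes as long as a camera call. They do not tell look-alikes from the thing itself.
- silhouettes(camera, target): "pixels" (400x640 bool, what is visible of it) and "uv" ([column, row] in pixels, amid what is visible of it).
- spot_point(camera, target): "uv" ([column, row] in pixels: a listed point, or the origin of a listed thing).
The state is a dict: "time": time; "joint_positions": joint angles; "qvel": joint speeds; "joint_torque": joint torques, N m; "tool_pos": TCP position; "ee_rot": TCP orientation; "wrist_force": force on the tool from outside, world axes, zero at the start; "wrist_torque": the same for the moment, N m; "width": finger opening in m; "finger_force": force on a finger pad.
Only numpy, scipy, OpenCV 4.12 (cv2) and the standard library are available. Lean on these libraries where they do the work, as an engineer would, in place of code of your own. Each camera call takes 0.05 s, during which the arm holds its last target. There are 200 camera calls.

## Working session

There is one attempt and no reset: what is moved stays moved. The work goes in short steps, Python scripts to look and compute and a tool call to move; the robot and the scene stay as the last step left them, time stands still between calls to the robot, and variables do not carry over. Pictures are saved under pics/ and viewed, at most 10 in all, crops included, and the job is handed in when it is done.

Besides the shell and the picture viewer there is one more tool, called in YAML: its name, and indented under it one key for each argument. move_arm: Moves the arm, as the interface text tells. Its arguments: {"type":"object","properties":{"steps":{"type":"array"}},"required":["steps"]}

```bash
mkdir -p pics; ls; cat > h.py <<'E'
from bench import *
import numpy as np, cv2
from scipy.spatial.transform import Rotation as R
def world(cam,uv,d):
    m=camera_model(cam); Rm=cv2.Rodrigues(np.array(m['rvec'],float))[0]
    p=np.stack([(uv[...,0]-m['cx'])/m['fx']*d,(uv[...,1]-m['cy'])/m['fy']*d,d],-1)
    return (p-np.array(m['tvec']).ravel())@Rm
def cloud(cam,depth,mask):
    v,u=np.nonzero(mask&(depth>0)); return world(cam,np.stack([u,v],-1).astype(float),depth[v,u].astype(float))
def proj(cam,P):
    m=camera_model(cam); return cv2.projectPoints(np.array(P,float).reshape(-1,1,3),np.array(m['rvec'],float),np.array(m['tvec'],float),np.array([[m['fx'],0,m['cx']],[0,m['fy'],m['cy']],[0,0,1]],float),None)[0].reshape(-1,2)
def save(n,im): cv2.imwrite('pics/'+n+'.png',im[...,::-1])
E
python3 - <<'E'
from h import *
for c in ['top','side']:
    im,d=snapshot(c); save(c+'0',im); np.savez(c+'0.npz',im=im,d=d)
    print(c,[ (k,np.round(v,3)) for k,v in camera_model(c).items()])
    for t in ['holder','cap','cell','handle_grip','cap_rib','cap_tongue','cap_edge','handle_pivot','tabs_mid','keeper_mid','spindle']:
        r=spot_point(c,t)
        for q in r[:3]:
            u,v=np.round(q['uv']).astype(int); dd=float(d[min(v,399),min(u,639)])
            print(c,t,round(q['score'],2),np.round(q['uv'],1),np.round(world(c,np.array(q['uv']),dd),3))
print(get_obs())
E
```

```text
pics
top [('fx', np.float64(502.45)), ('fy', np.float64(502.45)), ('cx', np.float64(324.189)), ('cy', np.float64(204.625)), ('rvec', array([ 2.081, -2.126,  0.236])), ('tvec', array([0.071, 0.548, 1.758]))]
top holder 0.79 [323.4 213.6] [0.504 0.064 0.119]
top cap 0.94 [285.3 278. ] [0.29  0.203 0.04 ]
top cap 0.63 [253.9 222.5] [0.493 0.317 0.042]
top cap 0.34 [396.8 153.1] [ 0.734 -0.211  0.079]
top cell 0.96 [322.9 214.4] [0.502 0.065 0.118]
top handle_grip 0.71 [388.1 206.9] [ 0.551 -0.18  -0.004]
top handle_grip 0.62 [259.7 200. ] [0.585 0.301 0.005]
top cap_rib 0.78 [287.2 279. ] [0.287 0.197 0.035]
top cap_rib 0.72 [252.3 224.6] [0.491 0.326 0.014]
top cap_rib 0.65 [170.1 271.9] [0.268 0.448 0.582]
top cap_tongue 0.72 [186.5 246.2] [0.415 0.565 0.017]
top cap_tongue 0.71 [261.  266.1] [ 0.339  0.295 -0.003]
top cap_tongue 0.69 [237.7 247.9] [ 0.407  0.381 -0.002]
top cap_edge 0.81 [308.  287.9] [0.256 0.124 0.012]
top cap_edge 0.74 [260.2 202.1] [0.574 0.297 0.017]
top handle_pivot 0.72 [378.2 214.1] [ 0.491 -0.123  0.158]
top handle_pivot 0.62 [439.4 274.5] [ 0.292 -0.345  0.
[... 1325 characters left out ...]
joint_positions': array([ 1.03389735e+00,  8.72130408e-02,  1.37069329e+00,  9.82290079e-06,
        1.68360710e+00, -1.03106845e-01]), 'qvel': array([-8.08525039e-05,  5.54802875e-04, -3.69028833e-04,  3.03893650e-04,
       -7.13183558e-04,  4.68000692e-04]), 'joint_torque': array([ 2.71750223e-04, -3.40046382e+01, -3.02599812e+01,  7.18932808e-02,
        2.35205999e-02,  4.29962498e-06]), 'tool_pos': array([0.23118723, 0.49907199, 0.21950215]), 'ee_rot': array([ 3.14151285e+00, -1.55446556e-06,  2.70780163e+00]), 'wrist_force': array([ 0.06355785, -0.27610586, -0.04432456]), 'wrist_torque': array([-0.02069206, -0.02853627,  0.02269365]), 'finger_force': 0.0, 'width': 0.09394635352181537}
```

View pics/top0.png

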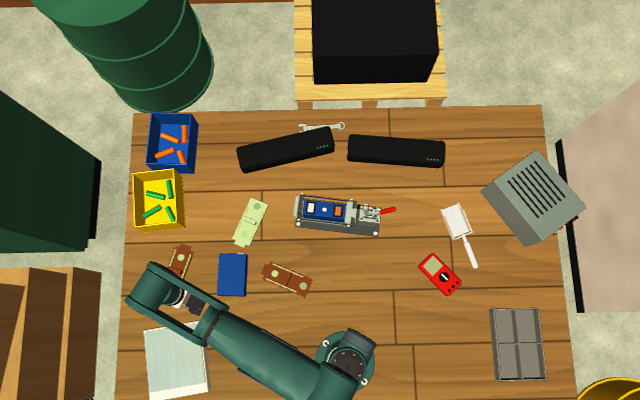

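View pics/side0.png

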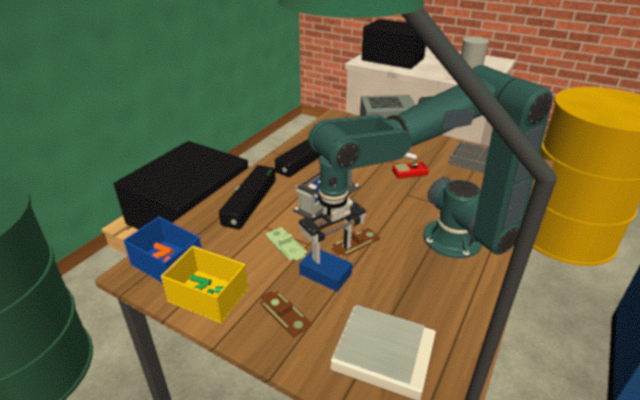

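The top picture shows the green cap around (250,222), the brown look-alikes at (180,262) and (288,279), and the holder from the keeper at (299,206) to the red handle at (388,210). Next I'll get the rough geometry.

```bash
python3 - <<'E'
from h import *
z=np.load('top0.npz'); im,d=z['im'],z['d']
hsv=cv2.cvtColor(im,cv2.COLOR_RGB2HSV)
m=np.zeros(d.shape,bool); m[190:255,225:275]=True
g=m&(hsv[...,0]>30)&(hsv[...,0]<60)&(hsv[...,1]>40)
P=cloud('top',d,g); print(g.sum(),P.min(0),P.max(0),np.median(P,0))
r=cv2.minAreaRect((P[:,:2]*1000).astype(np.float32)); print(r, cv2.boxPoints(r))
# rib pts
hi=P[P[:,2]>0.03]; print(len(hi),hi.mean(0) if len(hi) else 0)
m[:]=False; m[185:245,285:390]=True
Q=cloud('top',d,m)
for lo,hi_ in [(0.095,0.125),(0.125,0.16),(0.16,0.3),(0.006,0.02)]:
    S=Q[(Q[:,2]>lo)&(Q[:,2]<hi_)]; r=cv2.minAreaRect((S[:,:2]*1000).astype(np.float32)); print(lo,len(S),S.mean(0),r)
    if lo==0.006: print(cv2.boxPoints(r))
c=cv2.resize(im[170:260,215:415],None,fx=4,fy=4,interpolation=cv2.INTER_CUBIC); save('crop0',c)
E
```

```text
876 [ 0.41103015  0.273676   -0.00470404] [0.59446235 0.40172852 0.04702748] [0.49740154 0.33760866 0.01139987]
((498.77337646484375, 339.70819091796875), (73.50762176513672, 181.3879852294922), 65.00813293457031) [[401.04315 344.71298]
 [565.4474  268.07846]
 [596.5036  334.7034 ]
 [432.09937 411.33792]]
47 [0.50522433 0.33432403 0.0361132 ]
0.095 1326 [0.51692996 0.0380861  0.11173345] ((515.4794311523438, 15.96075439453125), (300.8755187988281, 98.49060821533203), 81.70503997802734)
0.125 174 [ 0.50929425 -0.00478147  0.13983952] ((518.328125, 12.79571533203125), (280.3833312988281, 60.32083511352539), 82.24960327148438)
0.16 157 [ 0.49706554 -0.09901998  0.20854755] ((497.3186340332031, -99.86820983886719), (108.01458740234375, 18.944971084594727), 80.5115966796875)
0.006 1191 [0.50420664 0.00415398 0.01043857] ((524.0140991210938, 13.058883666992188), (389.64410400390625, 225.8144073486328), 88.77079772949219)
[[ 406.95355 -179.29625]
 [ 632.716   -184.14043]
 [ 641.07465  205.41402]
 [ 415.3122   210.2582 ]]
```

View pics/crop0.png

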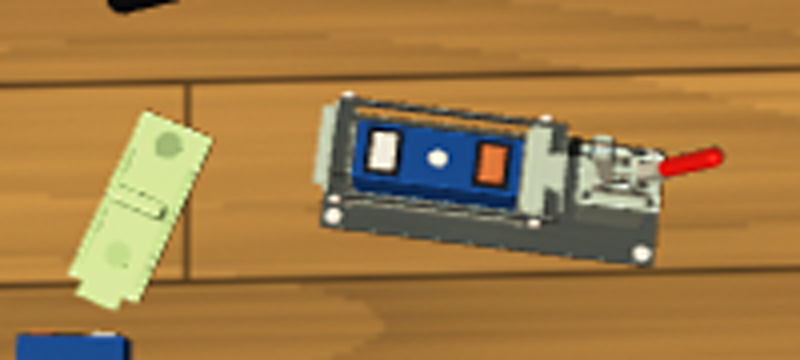

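The crop shows the cap's tongue at the lower left near (100,295), its rib at (137,200), and the holder's keeper on the left with the clamp on the right. I'll move the wrist over the cap with the closing line along the cap's x.

move_arm:
  steps: [0,0,-0.14,0.02,-0.01,0.03,1,0,0,-0.28,0.045,-0.03,0.06,1,0,0,-0.42,0.07,-0.045,0.08,1,0,0,-0.56,0.095,-0.06,0.08,1,0,0,-0.7,0.12,-0.075,0.08,1,0,0,-0.84,0.145,-0.09,0.08,1,0,0,-0.98,0.17,-0.105,0.08,1,0,0,-1.12,0.195,-0.12,0.08,1,0,0,-1.26,0.22,-0.135,0.08,1,0,0,-1.4,0.245,-0.15,0.08,1,0,0,-1.54,0.265,-0.165,0.08,1,0,0,-1.57,0.265,-0.165,0.08,1]

```text
time: 2.4
tool_pos: [0.4986, 0.3319, 0.2986]
ee_rot: [3.141, 0.002, 1.131]
wrist_force: [-0.1, -0.2, -0.2]
width: 0.0937
finger_force: 0.0
```

```bash
python3 - <<'E'
from h import *
o=get_obs(); print(o['tool_pos'],o['ee_rot'],o['joint_positions'].round(2))
m=camera_model('wrist'); Rm=cv2.Rodrigues(np.array(m['rvec'],float))[0]; C=-Rm.T@np.array(m['tvec']).ravel()
T=R.from_euler('xyz',o['ee_rot']).as_matrix(); print('cam in tool',T.T@(C-o['tool_pos']),'axis',T.T@Rm[2],m['fx'])
im,d=snapshot('wrist'); save('w1',im); np.savez('w1.npz',im=im,d=d)
hsv=cv2.cvtColor(im,cv2.COLOR_RGB2HSV)
g=(hsv[...,0]>28)&(hsv[...,0]<60)&(hsv[...,1]>40)&(hsv[...,2]>90)
n,l,s,_=cv2.connectedComponentsWithStats(g.astype(np.uint8)); k=1+s[1:,4].argmax(); g=l==k; print(s[k])
P=cloud('wrist',d,g); print(P.min(0),P.max(0))
pl=P[(P[:,2]>0.004)&(P[:,2]<0.016)]; r=cv2.minAreaRect((pl[:,:2]*1000).astype(np.float32)); print(np.median(pl[:,2]),r,cv2.boxPoints(r))
rb=P[P[:,2]>0.03]; r=cv2.minAreaRect((rb[:,:2]*1000).astype(np.float32)); print('rib',len(rb),rb.mean(0),r)
for t in ['cap_rib','cap_tongue','cap_edge']:
    for q in spot_point('wrist',t)[:2]:
        u,v=np.round(q['uv']).astype(int); print(t,q['score'],q['uv'],world('wrist',np.array(q['uv']),float(d[v,u])))
E
```

```text
[0.4985816  0.33187596 0.2985711 ] [3.14106728e+00 1.50140554e-03 1.13054598e+00] [ 0.49  0.2   1.09 -0.    1.85  0.93]
cam in tool [ 0.0785178  -0.00075144 -0.16474885] axis [-2.71858530e-01  4.86519826e-04  9.62337105e-01] 288.23633046873897
[ 262  145  116   46 4863]
[ 0.40801293  0.27210935 -0.00113266] [0.59255173 0.40105939 0.03654353]
0.009793561496182795 ((497.56524658203125, 339.50927734375), (70.16300201416016, 181.23345947265625), 66.15644836425781) [[400.50104 344.05286]
 [566.26666 270.7909 ]
 [594.62946 334.9657 ]
 [428.86383 408.22766]]
rib 301 [0.50459137 0.33712278 0.03453397] ((503.7905578613281, 336.6944885253906), (48.731868743896484, 13.419450759887695), 65.37776184082031)
cap_rib 0.91 [247.6, 297.1] [0.29288654 0.19431072 0.03477909]
cap_rib 0.81 [121.3, 46.7] [0.32569359 0.60358694 0.03584272]
cap_tongue 0.96 [198.7, 40.7] [0.41682357 0.57576967 0.01184616]
cap_tongue 0.75 [264.7, 173.5] [0.41224447 0.36918595 0.00914014]
cap_edge 0.64 [379.9, 163.8] [ 0.58602295  0.30485572 -0.00102746]
cap_edge 0.63 [85.3, 62.7] [0.2533555  0.61999162 0.01127643]
```

View pics/w1.png

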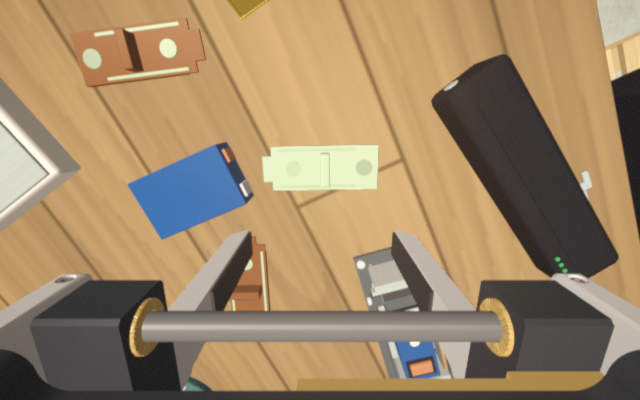

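The cap is in view at (322,167) with the tongue at left (264,168); yaw is about -24° and the rib is at (0.504, 0.337). I'll descend onto the rib.

move_arm:
  steps: [0,0,0.012,0.008,0.003,-0.05,1,0,0,0.012,0.008,0.003,-0.1,1,0,0,0.012,0.008,0.003,-0.15,1,0,0,0.012,0.008,0.003,-0.2,1,0,0,0.012,0.008,0.003,-0.24,1,0,0,0.012,0.008,0.003,-0.265,1,0,0,0.012,0.008,0.003,-0.27,1,0,0,0.012,0.008,0.003,-0.27,1]

```text
time: 3.4
tool_pos: [0.5035, 0.3374, 0.0292]
ee_rot: [-3.141, 0.001, 1.151]
wrist_force: [0.6, 0.2, 0.5]
width: 0.094
finger_force: 0.0
```

move_arm:
  steps: [0,0,0,0,0,-0.002,0,0,0,0,0,0,-0.002,0,0,0,0,0,0,-0.002,0,0,0,0,0,0,-0.002,0,0,0,0,0,0,-0.002,0,0,0,0,0,0,-0.002,0,0,0,0,0,0,-0.002,0,0,0,0,0,0,-0.002,0]

```text
time: 4.2
tool_pos: [0.5041, 0.337, 0.0274]
ee_rot: [-3.142, 0.0, 1.15]
wrist_force: [0.4, 0.6, -0.2]
width: 0.0337
finger_force: 0.0
```

move_arm:
  steps: [0,0,0,0,0,0,0,0,0,0,0,0,0,0,0,0,0,0,0,0,0,0,0,0,0,0,0,0,0,0,0,0,0,0.03,0,0,0,0,0,0,0.08,0,0,0,0,0,0,0.13,0,0,0,0,0,0,0.18,0,0,0,0,0,0,0.23,0,0,0,0,0,0,0.28,0,0,0,0,0,0,0.3,0]

```text
time: 5.3
tool_pos: [0.5048, 0.3376, 0.3342]
ee_rot: [3.136, -0.008, 1.15]
wrist_force: [0.2, 0.3, -1.1]
width: 0.014
finger_force: 30.0
```

move_arm:
  steps: [0,0,-0.14,-0.007,-0.03,0,0,0,0,-0.28,-0.015,-0.06,0,0,0,0,-0.42,-0.022,-0.09,0,0,0,0,-0.56,-0.03,-0.12,0,0,0,0,-0.7,-0.037,-0.15,0,0,0,0,-0.84,-0.045,-0.18,0,0,0,0,-0.98,-0.052,-0.21,0,0,0,0,-1.12,-0.06,-0.24,0,0,0,0,-1.26,-0.068,-0.27,0,0,0,0,-1.29,-0.074,-0.297,0,0,0,0,-1.29,-0.074,-0.297,0,0,0,0,-1.29,-0.074,-0.297,0]

```text
validation failed for argument at $.st...
```

```bash
python3 - <<'E'
from h import *
o=get_obs(); print(o['tool_pos'],o['ee_rot'],o['joint_positions'].round(2),o['wrist_force'])
im,d=snapshot('wrist'); save('w2',im); np.savez('w2.npz',im=im,d=d)
for t in ['holder','cell','keeper_mid','tabs_mid','handle_pivot','handle_grip','spindle','cap_edge','cap_tongue']:
    for q in spot_point('wrist',t)[:2]:
        u,v=np.clip(np.round(q['uv']).astype(int),0,[639,399]); print(t,round(q['score'],2),np.round(q['uv'],1),world('wrist',np.array(q['uv']),float(d[v,u])).round(4))
o=get_obs(); print(o['tool_pos'],o['ee_rot'])
P=cloud('wrist',d,np.ones(d.shape,bool)*(np.arange(400)[:,None]<225))
P=P[(abs(P[:,0]-.5)<.12)&(P[:,1]<.24)&(P[:,1]>-.3)]
h,e=np.histogram(P[:,2],np.arange(-.005,.27,.005)); print([(round(a,3),b) for a,b in zip(e,h) if b>60])
E
```

```text
[0.50483351 0.33758826 0.33420296] [ 3.13587727 -0.00772956  1.15001402] [0.5  0.22 0.99 0.   1.92 0.92] [ 0.22248096  0.27637005 -1.08536849]
cell 0.24 [320.  256.4] [0.5032 0.338  0.3363]
keeper_mid 0.75 [180.6 243.1] [0.414  0.3743 0.3082]
cap_edge 0.83 [439.2 235.1] [0.5777 0.3072 0.3062]
cap_edge 0.7 [100.9  68.9] [ 0.2501  0.6197 -0.0012]
cap_tongue 0.79 [180.  243.6] [0.4126 0.3738 0.3067]
cap_tongue 0.65 [212.4  55. ] [ 0.4178  0.5687 -0.01  ]
[0.50381488 0.33684736 0.32537081] [-3.13940863e+00  2.97261923e-03  1.14977095e+00]
[]
```

View pics/w2.png

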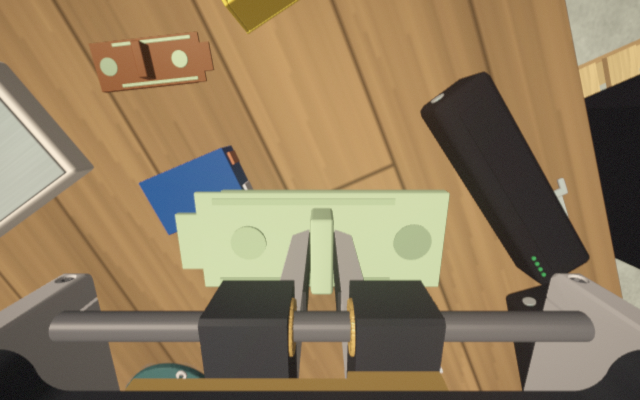

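The cap is held squarely by its rib at (321,250), with the tongue at left (180,243). The move was refused, so I'll send it again.

move_arm:
  steps: [0,0,-0.14,-0.01,-0.03,0,0,0,0,-0.28,-0.02,-0.06,0,0,0,0,-0.42,-0.02,-0.09,0,0,0,0,-0.56,-0.03,-0.12,0,0,0,0,-0.7,-0.04,-0.15,0,0,0,0,-0.84,-0.05,-0.18,0,0,0,0,-0.98,-0.05,-0.21,0,0,0,0,-1.12,-0.06,-0.24,0,0,0,0,-1.26,-0.07,-0.27,0,0,0,0,-1.29,-0.08,-0.3,0,0,0,0,-1.29,-0.08,-0.3,0,0,0,0,-1.29,-0.08,-0.3,0]

```text
validation failed for argument at $.st...
```

move_arm:
  steps: [0,0,-0.14,-0.01,-0.03,0,0,0,0,-0.28,-0.02,-0.06,0,0,0,0,-0.42,-0.02,-0.09,0,0,0,0,-0.56,-0.03,-0.12,0,0,0,0,-0.7,-0.04,-0.15,0,0]

```text
time: 6.3
tool_pos: [0.4636, 0.1859, 0.3266]
ee_rot: [-3.142, 0.001, 0.444]
wrist_force: [-0.0, -0.2, -1.4]
width: 0.0137
finger_force: 30.0
```

That shorter call worked. I'll send the rest as another short call, then look.

move_arm:
  steps: [0,0,-0.14,-0.01,-0.03,0,0,0,0,-0.28,-0.01,-0.06,0,0,0,0,-0.42,-0.02,-0.09,0,0,0,0,-0.56,-0.03,-0.12,0,0,0,0,-0.59,-0.04,-0.15,0,0,0,0,-0.59,-0.04,-0.15,0,0,0,0,-0.59,-0.04,-0.15,0,0]

```text
time: 7.0
tool_pos: [0.424, 0.0369, 0.3273]
ee_rot: [-3.141, 0.0, -0.141]
wrist_force: [-0.2, 0.5, -1.3]
width: 0.0135
finger_force: 30.0
```

```bash
python3 - <<'E'
from h import *
im,d=snapshot('wrist'); save('w3',im); np.savez('w3.npz',im=im,d=d)
for t in ['holder','cell','keeper_mid','tabs_mid','handle_pivot','handle_grip','spindle','cap_edge','cap_tongue']:
    for q in spot_point('wrist',t)[:2]:
        u,v=np.clip(np.round(q['uv']).astype(int),0,[639,399]); print(t,round(q['score'],2),np.round(q['uv'],1),world('wrist',np.array(q['uv']),float(d[v,u])).round(4))
o=get_obs(); print(o['tool_pos'],o['ee_rot'])
P=cloud('wrist',d,np.ones(d.shape,bool)*(np.arange(400)[:,None]<190))
P=P[(abs(P[:,0]-.5)<.12)&(P[:,1]<.24)&(P[:,1]>-.3)]
h,e=np.histogram(P[:,2],np.arange(-.005,.27,.005)); print([(round(a,3),b) for a,b in zip(e,h) if b>60])
E
```

```text
holder 0.69 [297.7 105.5] [0.5237 0.0536 0.1092]
holder 0.39 [298.6 113. ] [0.5146 0.054  0.1089]
cell 0.8 [298.3 107.7] [0.5209 0.0534 0.1104]
keeper_mid 0.97 [219.6 108.7] [0.5319 0.1462 0.1278]
tabs_mid 0.9 [367.2 106.6] [ 0.5104 -0.0328  0.1093]
handle_pivot 0.87 [441.4 109.4] [ 0.4967 -0.0776  0.2302]
handle_pivot 0.53 [323.5 234.5] [0.4376 0.0341 0.3337]
handle_grip 0.76 [524.5 101.6] [ 0.4932 -0.1494  0.229 ]
handle_grip 0.25 [607.4 122.8] [ 0.4382 -0.4059  0.0351]
spindle 0.85 [433.6 106.7] [ 0.4997 -0.0738  0.2233]
cap_edge 0.67 [435.9 235.4] [ 0.4161 -0.0409  0.3088]
cap_tongue 0.93 [ 21.8 210.1] [4.226e-01 5.780e-01 5.000e-04]
cap_tongue 0.65 [180.4 244.5] [0.4339 0.1333 0.3096]
[0.42428257 0.03743794 0.32741296] [ 3.14152417e+00  2.59720885e-04 -1.39378358e-01]
[(np.float64(-0.005), np.int64(21342)), (np.float64(0.0), np.int64(9414)), (np.float64(0.005), np.int64(2066)), (np.float64(0.01), np.int64(1031)), (np.float64(0.015), np.int64(67)), (np.float64(0.05), np.int64(815)), (np.float64(0.055), np.int64(362)), (np.float64(0.1), np.int64(158)), (np.float64(0.105), np.int64(4498)), (np.float64(0.11), np.int64(5447)), (np.float64(0.115), np.int64(230)), (np.float64(0.12), np.int64(156)), (np.float64(0.125), np.int64(684)), (np.float64(0.145), np.int64(92)), (np.float64(0.15), np.int64(217)), (np.float64(0.175), np.int64(63)), (np.float64(0.18), np.int64(71)), (np.float64(0.185), np.int64(91)), (np.float64(0.19), np.int64(95)), (np.float64(0.195), np.int64(112)), (np.float64(0.2), np.int64(94)), (np.float64(0.205), np.int64(99)), (np.float64(0.21), np.int64(138)), (np.float64(0.215), np.int64(176)), (np.float64(0.22), np.int64(564)), (np.float64(0.225), np.int64(479)), (np.float64(0.23), np.int64(304)), (np.float64(0.235), np.int64(151)), (np.float64(0.24), np.int64(156)), (np.float64(0.245), np.int64(259))]
```

View pics/w3.png

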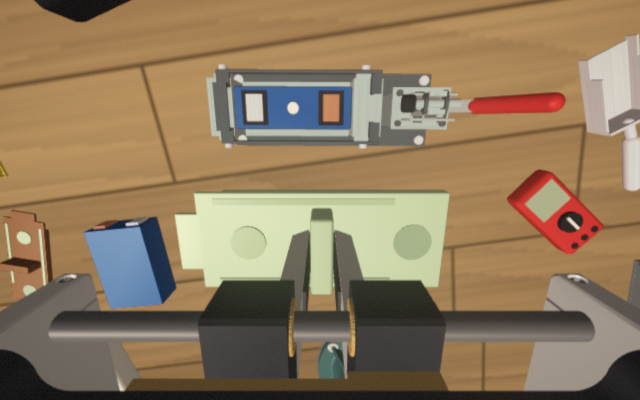

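The view shows the holder from the keeper (215,107) through terminals (255,107)/(331,107) and tabs (367,107) to the red grip (520,103). I'll fit the holder frame.

```bash
cat >fit.py <<'E'
from h import *
z=np.load('w3.npz'); im,d=z['im'],z['d']
hsv=cv2.cvtColor(im,cv2.COLOR_RGB2HSV); V,U=np.mgrid[:400,:640]
box=(V>60)&(V<155)&(U>200)&(U<460)
def C(m): return cloud('wrist',d,m)
H,S,W=[hsv[...,i].astype(int) for i in range(3)]
orange=box&(U>318)&(U<345)&(H<18)&(S>100)&(V<130)
blue=box&(H>100)&(H<130)&(S>120)
white=box&(U>244)&(U<268)&(V>85)&(V<130)&(S<50)&(W>150)
dot=box&(U>284)&(U<302)&(V>96)&(V<118)&(S<60)&(W>150)
for n,m in [('orange',orange),('white',white),('dot',dot),('blue',blue)]:
    P=C(m); print(n,len(P),P.mean(0).round(4), ((P.min(0)+P.max(0))/2).round(4))
    if n=='blue': print(cv2.minAreaRect((P[P[:,2]>.09][:,:2]*1000).astype(np.float32)))
a=C(white).mean(0); b=C(orange).mean(0); u=(b-a)[:2]; print('len',np.hypot(*u),'yaw',np.degrees(np.arctan2(u[1],u[0])))
P=C(box); bs=P[(P[:,2]<.018)&(P[:,2]>.006)]
print('base',cv2.minAreaRect((bs[:,:2]*1000).astype(np.float32)))
E
python3 fit.py; python3 - <<'E'
from h import *
exec(open('fit.py').read().split("for n,m")[0])
a=C(white).mean(0);b=C(orange).mean(0);O=(a+b)[:2]/2;u=(b-a)[:2];u/=np.hypot(*u);n=np.array([-u[1],u[0]])
P=C((V<185)&(U>190)&(U<600)); L=np.c_[(P[:,:2]-O)@u,(P[:,:2]-O)@n,P[:,2]]*1000
def rng(s): 
    q=L[s]; print(len(q),np.percentile(q,[1,5,50,95,99],axis=0).round(1).T.tolist())
print('keeper lip'); rng((L[:,2]>122)&(L[:,2]<136)&(L[:,0]<-60)&(L[:,0]>-130))
print('keeper y0'); rng((L[:,2]>122)&(L[:,2]<136)&(L[:,0]<-60)&(abs(L[:,1])<15))
print('tabs'); rng((L[:,2]>118)&(L[:,2]<130)&(L[:,0]>80)&(L[:,0]<110)&(abs(L[:,1])<40))
print('handle red'); Pr=C((V<185)&(U>460)&(U<600)&(S>150)&((H<8)|(H>172))&(V<130)); q=np.c_[(Pr[:,:2]-O)@u,(Pr[:,:2]-O)@n,Pr[:,2]]*1000; q=q[q[:,2]>60];print(len(q),q.mean(0),q.min(0),q.max(0))
print('clamp'); rng((L[:,2]>160)&(L[:,0]<160))
print('O',O,u)
E
```

```text
orange 702 [0.5368 0.0081 0.0797] [0.5442 0.0021 0.0568]
white 461 [0.5279 0.1081 0.1104] [0.5232 0.1165 0.0835]
dot 124 [0.522  0.06   0.1102] [0.5219 0.0601 0.1097]
blue 2752 [0.5226 0.0602 0.1093] [0.5219 0.0602 0.1092]
((521.9757690429688, 60.386634826660156), (145.960693359375, 49.533836364746094), 81.95460510253906)
len 0.10036325338644275 yaw -84.94412865307392
base ((514.5423583984375, 9.226760864257812), (309.56219482421875, 108.65161895751953), 82.0159683227539)
keeper lip
700 [[-97.2, -94.7, -84.4, -74.5, -72.2], [-17.8, -15.0, 10.4, 34.2, 36.6], [123.7, 125.6, 127.4, 128.7, 129.1]]
keeper y0
373 [[-97.4, -95.6, -86.9, -78.1, -76.7], [-14.5, -13.3, 0.4, 13.5, 14.7], [124.1, 125.8, 127.4, 128.7, 129.0]]
tabs
72 [[94.9, 95.4, 98.4, 101.7, 102.1], [-16.5, -15.7, -7.5, 1.6, 2.3], [118.9, 120.1, 123.5, 125.0, 125.4]]
handle red
1612 [200.76850499 -58.30403719 222.68385094] [178.59091842 -69.35451256 180.99583179] [222.27110833 -47.09371158 251.45987746]
clamp
1102 [[101.8, 103.6, 126.3, 146.1, 149.7], [-51.8, -49.3, -40.1, -31.2, -29.0], [166.7, 200.4, 224.8, 231.4, 232.1]]
O [0.53236083 0.05807094] [ 0.08812713 -0.99610924]
```

```bash
python3 - <<'E'
from h import *
exec(open('fit.py').read().split("for n,m")[0])
O=np.array([.5219,.0602]);th=np.radians(-98.);u=np.array([np.cos(th),np.sin(th)]);n=np.array([-u[1],u[0]])
P=C((V<185)&(U>190)&(U<600)); L=np.c_[(P[:,:2]-O)@u,(P[:,:2]-O)@n,P[:,2]]*1000
def rng(s): 
    q=L[s]; print(len(q),np.percentile(q,[1,5,50,95,99],axis=0).round(1).T.tolist())
print('keeper'); rng((L[:,2]>122)&(L[:,2]<136)&(L[:,0]<-60)&(L[:,0]>-130))
print('keeper y0'); rng((L[:,2]>122)&(L[:,2]<136)&(L[:,0]<-60)&(abs(L[:,1])<15))
print('tabs'); rng((L[:,2]>119)&(L[:,2]<130)&(L[:,0]>70)&(L[:,0]<110)&(abs(L[:,1])<40))
print('ledge'); rng((L[:,2]>107)&(L[:,2]<114)&(L[:,0]>76)&(L[:,0]<125)&(abs(L[:,1])<30))
print('term'); rng((L[:,2]>111.5)&(L[:,2]<118)&(abs(L[:,0])<62)&(abs(L[:,1])<20))
Pr=C((V<130)&(U>460)&(U<600)&(S>150)&((H<8)|(H>172))); q=np.c_[(Pr[:,:2]-O)@u,(Pr[:,:2]-O)@n,Pr[:,2]]*1000; q=q[q[:,2]>60];print('red',len(q),q.mean(0),q.min(0),q.max(0))
print('clamp'); rng((L[:,2]>160)&(L[:,0]<170))
# cap in tool frame
gm=(V>180)&(V<290)&(H>28)&(H<60)&(S>40)&(W>90); g=C(gm)
o=get_obs(); T=R.from_euler('xyz',o['ee_rot']).as_matrix()
q=(g-o['tool_pos'])@T*1000; q=q[(q[:,2]>5)&(q[:,2]<30)];print('cap tool', np.percentile(q,[.5,50,99.5],axis=0).round(1).T.tolist())
r=cv2.minAreaRect(q[:,:2].astype(np.float32));print(r)
A=np.c_[q[:,:2],np.ones(len(q))]; print('plane',np.linalg.lstsq(A,q[:,2],rcond=None)[0])
E
```

```text
keeper
700 [[-92.4, -91.6, -83.8, -76.6, -76.3], [-26.8, -24.4, 1.4, 25.9, 28.1], [123.7, 125.6, 127.4, 128.7, 129.1]]
keeper y0
382 [[-92.5, -91.6, -83.8, -76.7, -76.3], [-14.9, -13.8, 0.1, 13.7, 14.8], [124.0, 125.6, 127.4, 128.7, 128.9]]
tabs
133 [[96.3, 96.4, 98.1, 100.3, 100.6], [-35.1, -33.9, 16.8, 34.3, 35.4], [119.2, 120.7, 123.5, 125.0, 125.5]]
ledge
1356 [[76.6, 78.0, 93.5, 111.8, 124.6], [-29.6, -27.0, 1.1, 26.7, 29.2], [107.7, 108.4, 109.7, 112.8, 113.6]]
term
939 [[-57.4, -55.8, 12.2, 56.2, 58.4], [-17.2, -14.7, 0.9, 16.0, 18.5], [111.5, 111.7, 113.2, 114.5, 115.0]]
red 1612 [209.40210382  -0.78773297 222.68385094] [186.44798421  -8.21831743 180.99583179] [231.97652238   6.9278235  251.45987746]
clamp
1102 [[108.2, 109.5, 133.2, 153.2, 156.6], [-9.4, -8.7, -0.3, 7.9, 9.0], [166.7, 200.4, 224.8, 231.4, 232.1]]
cap tool [[-34.0, 7.6, 33.3], [-96.1, -11.6, 83.4], [11.0, 17.8, 22.1]]
((-1.6319160461425781, -6.565666198730469), (70.70349884033203, 182.3928985595703), 0.030677711591124535)
plane [3.42697925e-04 1.54446059e-03 1.77323111e+01]
```

The holder frame fits well: origin (0.522, 0.060), yaw -98°. The keeper and tabs sit about +3.7 mm along x, so home should be near x -88.3. Next I'll work out the waypoints for the tongue tip.

```bash
cat >plan.py <<'E'
from h import *
O=np.array([.5219,.0602,0]); RH=R.from_euler('z',-98,degrees=True)
TC=np.array([-1.0,.5,27.5])/1000 # cap origin in tool
F=np.array([[0,1,0],[1,0,0],[0,0,-1.]]) # cap->tool axes
def tcp(tx,tz,deg,y=0):
    Rc=RH*R.from_euler('y',-deg,degrees=True)
    o=RH.apply(np.array([tx,y,tz])/1000)+O-Rc.apply(np.array([-98,0,8])/1000)
    Rt=Rc.as_matrix()@F.T
    return o-Rt@TC, R.from_matrix(Rt)
def rel(base,*wps):
    p0,R0=base
    for w in wps:
        p,r=tcp(*w); print(w,'rot',(r*R0.inv()).as_rotvec().round(4),'shift',(p-p0).round(4),'abs',p.round(4))
def cur():
    o=get_obs(); return o['tool_pos'],R.from_euler('xyz',o['ee_rot'])
def tip():
    p,r=cur(); M=r.as_matrix()@F; o=p+r.as_matrix()@TC
    t=RH.inv().apply(o+M@(np.array([-98,0,8])/1000)-O)*1000; e=RH.inv().apply(o+M@(np.array([84,0,0])/1000)-O)*1000
    X=RH.inv().apply(M[:,0]); return t.round(1),e.round(1),np.degrees(np.arctan2(X[2],X[0])).round(2)
E
python3 - <<'E'
from plan import *
print(tip()); rel(cur(),(-92,200,14),(-92,138,14),(-74,138,14),(-74,118,14),(-84,118,13))
E
```

```text
(array([-61.4, -94.5, 307.9]), array([120.6, -94.5, 299.9]), np.float64(0.0))
(-92, 200, 14) rot [-2.419e-01  3.370e-02 -2.000e-04] shift [ 0.0989  0.0247 -0.0849] abs [0.5232 0.0622 0.2425]
(-92, 138, 14) rot [-2.419e-01  3.370e-02 -2.000e-04] shift [ 0.0989  0.0247 -0.1469] abs [0.5232 0.0622 0.1805]
(-74, 138, 14) rot [-2.419e-01  3.370e-02 -2.000e-04] shift [ 0.0964  0.0069 -0.1469] abs [0.5207 0.0443 0.1805]
(-74, 118, 14) rot [-2.419e-01  3.370e-02 -2.000e-04] shift [ 0.0964  0.0069 -0.1669] abs [0.5207 0.0443 0.1605]
(-84, 118, 13) rot [-2.247e-01  3.130e-02 -2.000e-04] shift [ 0.0977  0.0161 -0.1685] abs [0.522  0.0535 0.1589]
```

move_arm:
  steps: [-0.12,0.017,0,0.03,0.025,0,0,-0.242,0.034,0,0.06,0.025,0,0,-0.242,0.034,0,0.099,0.025,-0.01,0,-0.242,0.034,0,0.099,0.025,-0.05,0,-0.242,0.034,0,0.099,0.025,-0.085,0,-0.242,0.034,0,0.099,0.025,-0.115,0,-0.242,0.034,0,0.099,0.025,-0.137,0,-0.242,0.034,0,0.099,0.025,-0.137,0,-0.242,0.034,0,0.099,0.025,-0.137,0]

```text
time: 8.4
tool_pos: [0.5233, 0.0621, 0.1908]
ee_rot: [2.897, 0.0, -0.14]
wrist_force: [-0.2, -0.1, -0.9]
width: 0.0138
finger_force: 30.0
```

```bash
python3 - <<'E'
from plan import *
im,d=snapshot('side')
print(tip(),get_obs()['wrist_force']); rel(cur(),(-92,138,14),(-74,138,14),(-74,118,14))
E
```

```text
(array([-92.2,   0.9, 149.6]), array([ 86.4,   0.7, 185.7]), np.float64(13.98)) [ 0.28253613 -0.37571078 -1.50047503]
(-92, 138, 14) rot [-0.0001  0.0025  0.0005] shift [-0.0008 -0.     -0.0115] abs [0.5232 0.0622 0.1805]
(-74, 138, 14) rot [-0.0001  0.0025  0.0005] shift [-0.0033 -0.0179 -0.0115] abs [0.5207 0.0443 0.1805]
(-74, 118, 14) rot [-0.0001  0.0025  0.0005] shift [-0.0033 -0.0179 -0.0315] abs [0.5207 0.0443 0.1605]
```

move_arm:
  steps: [0,0,0,-0.001,0,-0.011,0,0,0,0,-0.002,-0.008,-0.011,0,0,0,0,-0.003,-0.018,-0.012,0,0,0,0,-0.003,-0.018,-0.018,0,0,0,0,-0.003,-0.018,-0.025,0,0,0,0,-0.003,-0.018,-0.031,0,0,0,0,-0.003,-0.018,-0.031,0,0,0,0,-0.003,-0.018,-0.031,0]

```text
time: 9.25
tool_pos: [0.52, 0.0442, 0.1591]
ee_rot: [2.897, 0.001, -0.14]
wrist_force: [-0.0, -0.1, -1.5]
width: 0.0138
finger_force: 30.0
```

```bash
python3 - <<'E'
from plan import *
im,d=snapshot('wrist');save('w4',im)
print(tip(),get_obs()['wrist_force']); rel(cur(),(-74,118,13),(-84,118,12),(-88,118,12),(-92,118,12))
E
```

```text
(array([-73.8,  -0.4, 117. ]), array([104.7,  -0.4, 153.3]), np.float64(14.01)) [ 1.08384411  0.31361522 -1.049911  ]
(-74, 118, 13) rot [ 0.0175 -0.0024  0.0002] shift [ 0.0003 -0.0006 -0.0006] abs [0.5206 0.0436 0.1589]
(-84, 118, 12) rot [ 0.0347 -0.0048  0.0002] shift [ 0.0016  0.0086 -0.0021] abs [0.5219 0.0528 0.1573]
(-88, 118, 12) rot [ 0.0347 -0.0048  0.0002] shift [ 0.0022  0.0125 -0.0021] abs [0.5224 0.0568 0.1573]
(-92, 118, 12) rot [ 0.0347 -0.0048  0.0002] shift [ 0.0027  0.0165 -0.0021] abs [0.523  0.0607 0.1573]
```

View pics/w4.png

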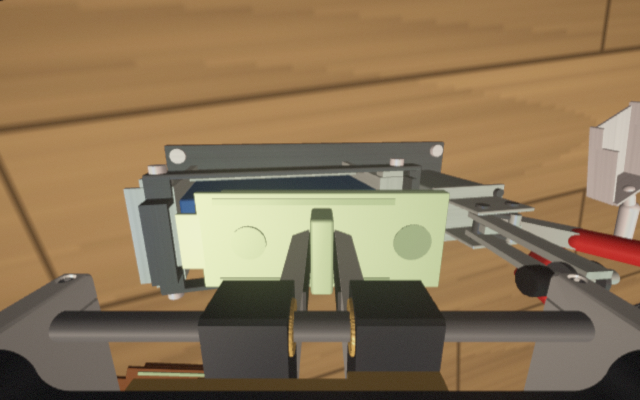

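The picture shows the tongue (190,240) just short of the keeper bar (160,235), laterally centred, and the clear gap to the clamp's foot at (535,280). I'll push in gently.

move_arm:
  steps: [0.018,-0.002,0,0.001,0.002,-0.001,0,0.035,-0.005,0,0.001,0.005,-0.002,0,0.035,-0.005,0,0.002,0.007,-0.002,0,0.035,-0.005,0,0.002,0.009,-0.002,0,0.035,-0.005,0,0.002,0.009,-0.002,0,0.035,-0.005,0,0.002,0.009,-0.002,0]

```text
time: 9.9
tool_pos: [0.5222, 0.0532, 0.1575]
ee_rot: [2.932, -0.0, -0.14]
wrist_force: [-0.1, -0.7, -1.2]
width: 0.0141
finger_force: 30.0
```

```bash
python3 - <<'E'
from plan import *
print(tip(),get_obs()['wrist_force'])
E
```

```text
(array([-84.4,   0.3, 118.2]), array([ 95.3,   0.3, 148.2]), np.float64(11.99)) [-0.06091895 -0.6841042  -1.15786509]
```

No contact yet, so 4 mm more in 1 mm rows.

move_arm:
  steps: [0,0,0,0,0.001,0,0,0,0,0,0,0.002,0,0,0,0,0,0,0.003,0,0,0,0,0,0,0.003,0,0]

```text
time: 10.3
tool_pos: [0.5222, 0.0562, 0.1575]
ee_rot: [2.932, -0.0, -0.14]
wrist_force: [-0.7, 0.6, -1.8]
width: 0.014
finger_force: 30.0
```

move_arm:
  steps: [0,0,0,0,0.001,0,0,0,0,0,0,0.001,0,0]

```text
time: 10.5
tool_pos: [0.5221, 0.0564, 0.1576]
ee_rot: [2.931, -0.0, -0.141]
wrist_force: [-0.4, -1.8, -0.8]
width: 0.0139
finger_force: 30.0
```

move_arm:
  steps: [0,0,0,0,0.001,0,0,0,0,0,0,0.001,0,0,0,0,0,0,0.001,0,0]

```text
time: 10.8
tool_pos: [0.5221, 0.0566, 0.1578]
ee_rot: [2.929, -0.0, -0.141]
wrist_force: [-1.0, -5.4, -0.7]
width: 0.0134
finger_force: 30.0
```

```bash
python3 - <<'E'
from plan import *
print(tip(),get_obs()['wrist_force'])
E
```

```text
(array([-87.7,  -0.2, 118.2]), array([ 91.9,  -0.5, 148.7]), np.float64(12.16)) [-0.99523765 -5.40341307 -0.74060293]
```

Firm contact at tip x -87.7 with 5 N of push and almost no vertical force. That matches the lip position I measured, so the tongue is home. Now lower about the tip.

```bash
python3 - <<'E'
from plan import *
rel(cur(),(-87.7,118.3,9),(-87.7,118.8,6),(-87.7,120,3),(-87.7,120.5,1.5))
E
```

```text
(-87.7, 118.3, 9) rot [ 0.0546 -0.0073  0.0016] shift [ 0.0001 -0.0021 -0.005 ] abs [0.5221 0.0546 0.1528]
(-87.7, 118.8, 6) rot [ 0.1064 -0.0147  0.0016] shift [-0.0002 -0.0037 -0.0094] abs [0.5219 0.0529 0.1484]
(-87.7, 120, 3) rot [ 0.1583 -0.022   0.0017] shift [-0.0004 -0.0051 -0.0132] abs [0.5217 0.0515 0.1446]
(-87.7, 120.5, 1.5) rot [ 0.1842 -0.0257  0.0017] shift [-0.0005 -0.0057 -0.0153] abs [0.5216 0.0509 0.1425]
```

move_arm:
  steps: [0.027,-0.004,0,0,-0.001,-0.0025,0,0.055,-0.007,0,0,-0.002,-0.005,0,0.08,-0.011,0,0,-0.003,-0.0072,0,0.106,-0.015,0,0,-0.0037,-0.0094,0,0.13,-0.018,0,0,-0.0045,-0.0113,0,0.158,-0.022,0,0,-0.0051,-0.0132,0,0.158,-0.022,0,0,-0.0051,-0.0132,0]

```text
time: 11.5
tool_pos: [0.5217, 0.0517, 0.1439]
ee_rot: [3.091, 0.001, -0.142]
wrist_force: [-1.4, -4.8, -1.7]
width: 0.0139
finger_force: 30.0
```

```bash
python3 - <<'E'
from plan import *
o=get_obs();print(tip(),o['wrist_force'],o['wrist_torque'])
rel(cur(),(-87.7,120,3),(-87.7,120.5,1.5),(-87.7,121,0.5))
E
```

```text
(array([-87.9,   0.2, 119.6]), array([ 94.3,  -0.2, 120.7]), np.float64(2.89)) [-1.40355702 -4.82098963 -1.72573768] [-1.03381575  0.49142253 -0.01959532]
(-87.7, 120, 3) rot [-0.0021 -0.0008  0.0022] shift [-0.     -0.0002  0.0006] abs [0.5217 0.0515 0.1446]
(-87.7, 120.5, 1.5) rot [ 0.0238 -0.0044  0.0021] shift [-0.0001 -0.0008 -0.0014] abs [0.5216 0.0509 0.1425]
(-87.7, 121, 0.5) rot [ 0.0411 -0.0069  0.0021] shift [-0.0002 -0.0011 -0.0026] abs [0.5216 0.0505 0.1414]
```

move_arm:
  steps: [0.012,-0.002,0,0,-0.0005,-0.0007,0,0.024,-0.004,0,0,-0.001,-0.0014,0,0.024,-0.004,0,0,-0.0015,-0.0014,0,0.024,-0.004,0,0,-0.0015,-0.0014,0]

```text
time: 11.9
tool_pos: [0.5218, 0.0511, 0.1426]
ee_rot: [3.115, 0.0, -0.14]
wrist_force: [-1.2, -5.4, -2.8]
width: 0.0139
finger_force: 30.0
```

```bash
python3 - <<'E'
from plan import *
o=get_obs();print(tip(),o['wrist_force'],o['wrist_torque'])
rel(cur(),(-87.7,120.5,1.5),(-87.7,121,0.5))
E
```

```text
(array([-87.9,   0.2, 120.5]), array([9.420e+01, 1.000e-01, 1.173e+02]), np.float64(1.52)) [-1.20645956 -5.35072526 -2.75650655] [-1.0925192   0.55048005  0.04309095]
(-87.7, 120.5, 1.5) rot [ 0.0002 -0.0005  0.0007] shift [-0.0002 -0.0002 -0.0001] abs [0.5216 0.0509 0.1425]
(-87.7, 121, 0.5) rot [ 0.0175 -0.0029  0.0007] shift [-0.0003 -0.0006 -0.0012] abs [0.5216 0.0505 0.1414]
```

move_arm:
  steps: [0,0,0,0,-0.0005,0,0.1,0,0,0,0,-0.0005,0,0.3,0,0,0,0,-0.0005,0,0.5,0,0,0,0,-0.0005,0,0.5,0,0,0,0,-0.0005,0,0.5]

```text
time: 12.4
tool_pos: [0.5227, 0.0517, 0.1435]
ee_rot: [3.118, -0.002, -0.14]
wrist_force: [0.9, 0.0, 0.4]
width: 0.0423
finger_force: 0.0
```

```bash
python3 - <<'E'
from plan import *
o=get_obs();print(tip(),o['wrist_force'],o['wrist_torque'],o['width'])
E
```

```text
(array([-88.7,   1. , 121.7]), array([ 93.5,   1. , 118.1]), np.float64(1.38)) [0.88375407 0.00101997 0.44174411] [ 0.00255052  0.12083377 -0.02095169] 0.042343977174325115
```

move_arm:
  steps: [0,0,0,0,0.003,0.015,0.5,0,0,0,0,0.006,0.05,0.5,0,0,0,0,0.006,0.1,0.5,0,0,0,-0.03,0.006,0.14,0.5,0.024,0,0,-0.07,0,0.17,0.5,0.024,0,0,-0.1,-0.01,0.19,0.5,0.024,0,0,-0.1,-0.015,0.19,0.5,0.024,0,0,-0.1,-0.015,0.19,0.5]

```text
time: 13.2
tool_pos: [0.4225, 0.0358, 0.3345]
ee_rot: [3.141, -0.001, -0.141]
wrist_force: [-0.5, -0.2, 0.1]
width: 0.0473
finger_force: 0.0
```

```bash
python3 - <<'E'
from plan import *
o=get_obs();print(o['tool_pos'],o['ee_rot'],o['joint_positions'].round(2))
im,d=snapshot('wrist'); save('w5',im); np.savez('w5.npz',im=im,d=d)
hsv=cv2.cvtColor(im,cv2.COLOR_RGB2HSV);H,S,W=[hsv[...,i].astype(int) for i in range(3)];V,U=np.mgrid[:400,:640]
g=(V<220)&(U>150)&(U<460)&(H>28)&(H<60)&(S>40)&(W>90)
def loc(P): return RH.inv().apply(P-O)*1000
q=loc(cloud('wrist',d,g)); q=q[q[:,2]>100]
print(len(q),np.percentile(q,[.5,50,99.5],axis=0).round(1).T.tolist())
p=q[q[:,2]<130]; A=np.c_[p[:,:2],np.ones(len(p))]; print('plane z',np.linalg.lstsq(A,p[:,2],rcond=None)[0]); print(cv2.minAreaRect(p[:,:2].astype(np.float32)))
r=(V<220)&(S>150)&((H<8)|(H>172)); t=loc(cloud('wrist',d,r)); t=t[(t[:,2]>120)&(abs(t[:,1])<30)]
print('red',len(t),t.min(0),t.max(0)); A=np.c_[t[:,0],np.ones(len(t))]; print('slope',np.linalg.lstsq(A,t[:,2],rcond=None)[0])
c=loc(cloud('wrist',d,(V<220)));c=c[(abs(c[:,1])<12)&(c[:,2]>160)&(c[:,0]<170)&(c[:,0]>60)];print('arm',c.min(0),c.max(0))
for x in range(95,170,10): 
    k=c[abs(c[:,0]-x)<5]
    if len(k): print(x,k[:,2].min().round(),k[:,2].max().round())
E
```

```text
[0.42248189 0.03576132 0.33453179] [ 3.14068633e+00 -1.42933088e-03 -1.40908875e-01] [-0.05 -0.19  1.41 -0.    1.92  1.66]
8019 [[-76.1, 10.2, 92.7], [-35.1, 0.0, 33.5], [118.3, 120.8, 146.5]]
plane z [-1.48313999e-03 -2.71752574e-03  1.20764948e+02]
((7.442169189453125, -1.9480972290039062), (172.45399475097656, 71.67420196533203), 0.2971422076225281)
red 1482 [187.11453829  -8.98042088 179.71883871] [231.71891434   5.96961308 248.49238616]
slope [   1.74508875 -145.63369171]
arm [108.23976647 -10.3045832  160.00397848] [158.71996244   8.90822121 230.74187919]
105 210.0 224.0
115 208.0 225.0
125 210.0 228.0
135 160.0 230.0
145 163.0 231.0
155 166.0 226.0
```

View pics/w5.png

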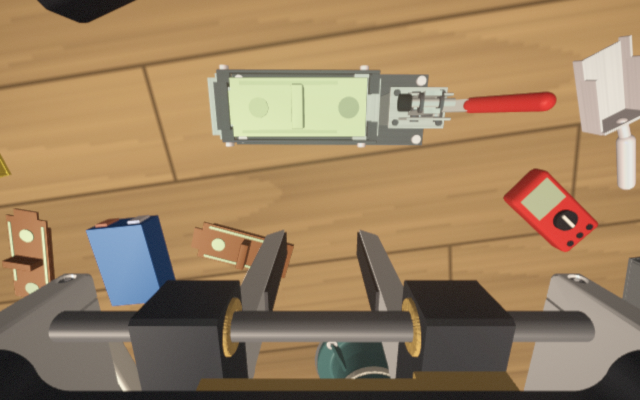

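The cap lies level with its tongue under the keeper (225,105) and its free edge inside the tabs (372,105), edge x about 93. Now I'll work out the arc for pushing the handle with closed fingers.

```bash
cat > hp.py <<'E'
from plan import *
def C(th,off,r=90):
    c,s=np.cos(th),np.sin(th); return np.array([176+r*c-off*s-8,0,142+r*s+off*c+14])
def go(hs,yaw=None):
    p0,R0=cur()
    for h in hs: print(np.round(h,1),'shift',(RH.apply(np.array(h)/1000)+O-p0).round(4))
E
python3 - <<'E'
from hp import *
go([(180,0,310),C(1.07,30),C(1.07,14)])
p=C(1.07,14)
print('from contact start:')
for th in [1.0,.9,.8,.7,.6,.5,.4,.3,.2,.1,0,-.03]:
    print(th,(RH.apply((C(th,12)-p)/1000)).round(4))
E
```

```text
[180   0 310] shift [ 0.0743 -0.1541 -0.0229]
[184.9   0.  249.4] shift [ 0.0736 -0.1589 -0.0835]
[198.9   0.  241.7] shift [ 0.0717 -0.1728 -0.0912]
from contact start:
1.0 [-0.0011 -0.0075 -0.0035]
0.9 [-0.0022 -0.0155 -0.0077]
0.8 [-0.0032 -0.0229 -0.0127]
0.7 [-0.0042 -0.0299 -0.0185]
0.6 [-0.0051 -0.0362 -0.0249]
0.5 [-0.0059 -0.0419 -0.032 ]
0.4 [-0.0066 -0.0468 -0.0396]
0.3 [-0.0072 -0.051  -0.0476]
0.2 [-0.0076 -0.0544 -0.056 ]
0.1 [-0.008  -0.0569 -0.0647]
0 [-0.0082 -0.0585 -0.0737]
-0.03 [-0.0083 -0.0588 -0.0764]
```

move_arm:
  steps: [0,0,0.14,0.015,-0.03,0,0,0,0,0.28,0.03,-0.06,0,0,0,0,0.42,0.045,-0.09,0,0,0,0,0.56,0.06,-0.12,0,0,0,0,0.7,0.074,-0.15,0,0,0,0,0.84,0.074,-0.155,0,0,0,0,0.98,0.074,-0.155,0,0]

```text
time: 13.95
tool_pos: [0.4972, -0.1202, 0.3293]
ee_rot: [-3.137, 0.005, 0.844]
wrist_force: [-0.2, 1.0, 0.9]
width: 0.0004
finger_force: 0.0
```

move_arm:
  steps: [0,0,0.14,0,0,0,0,0,0,0.28,0,0,0,0,0,0,0.42,0,0,0,0,0,0,0.56,0,0,0,0,0,0,0.59,0,0,0,0,0,0,0.59,0,0,0,0]

```text
time: 14.55
tool_pos: [0.4968, -0.1188, 0.3303]
ee_rot: [-3.139, 0.002, 1.43]
wrist_force: [-0.2, 0.0, -0.4]
width: 0.0004
finger_force: 0.0
```

```bash
python3 - <<'E'
from hp import *
o=get_obs();print(o['tool_pos'],o['ee_rot'],o['width'],o['joint_positions'].round(2))
go([C(1.07,34),C(1.07,14)])
E
```

```text
[ 0.49684411 -0.11877595  0.33028119] [-3.13869752e+00  1.58886478e-03  1.43014882e+00] 0.00036171831674020033 [-0.34  0.01  1.24 -0.    1.9  -0.2 ]
[181.4   0.  251.3] shift [-0.0002 -0.0006 -0.079 ]
[198.9   0.  241.7] shift [-0.0026 -0.018  -0.0886]
```

move_arm:
  steps: [0,0,0,0,0,-0.04,0,0,0,0,0,0,-0.079,0,0,0,0,-0.001,-0.01,-0.084,0,0,0,0,-0.003,-0.018,-0.089,0,0,0,0,-0.003,-0.018,-0.089,0]

```text
time: 15.05
tool_pos: [0.4937, -0.1386, 0.2449]
ee_rot: [3.139, 0.004, 1.428]
wrist_force: [0.2, 0.4, -0.5]
width: 0.0004
finger_force: 0.0
```

```bash
python3 - <<'E'
from hp import *
o=get_obs();print(o['tool_pos'],o['wrist_force'],RH.inv().apply(o['tool_pos']-O)*1000)
E
```

```text
[ 0.49371718 -0.13855353  0.24489209] [ 0.1640189   0.35238329 -0.4623252 ] [200.7415662   -0.24740643 244.89209122]
```

Now push the handle along its arc, first half to about 0.5 rad.

move_arm:
  steps: [0,0,0,-0.001,-0.0075,-0.0035,0,0,0,0,-0.002,-0.0155,-0.0077,0,0,0,0,-0.003,-0.023,-0.0127,0,0,0,0,-0.004,-0.03,-0.0185,0,0,0,0,-0.005,-0.036,-0.025,0,0,0,0,-0.006,-0.042,-0.032,0,0,0,0,-0.006,-0.042,-0.032,0]

```text
time: 15.75
tool_pos: [0.4861, -0.18, 0.21]
ee_rot: [-3.14, 0.003, 1.428]
wrist_force: [0.0, 0.5, -1.1]
width: 0.0004
finger_force: 0.0
```

```bash
python3 - <<'E'
from hp import *
o=get_obs();print(o['tool_pos'],o['wrist_force'],RH.inv().apply(o['tool_pos']-O)*1000)
go([C(t,12) for t in [.5,.4,.3,.2,.1,0]]+[C(0,8)])
E
```

```text
[ 0.4860925  -0.17997677  0.21001569] [ 0.02369966  0.50771712 -1.14240354] [242.82282835  -2.03288172 210.01569382]
[241.2   0.  209.7] shift [ 0.0022  0.0013 -0.0003]
[246.2   0.  202.1] shift [ 0.0015 -0.0036 -0.0079]
[250.4   0.  194.1] shift [ 0.001  -0.0078 -0.016 ]
[253.8   0.  185.6] shift [ 0.0005 -0.0112 -0.0244]
[256.4   0.  176.9] shift [ 0.0001 -0.0137 -0.0331]
[258.   0. 168.] shift [-0.0001 -0.0153 -0.042 ]
[258.   0. 164.] shift [-0.0001 -0.0153 -0.046 ]
```

```bash
cat > ang.py <<'E'
from hp import *
def ang(cam):
    im,d=snapshot(cam); hsv=cv2.cvtColor(im,cv2.COLOR_RGB2HSV);H,S,W=[hsv[...,i].astype(int) for i in range(3)]
    r=(S>150)&(W>60)&((H<8)|(H>172)); t=RH.inv().apply(cloud(cam,d,r)-O)*1000
    t=t[(t[:,2]>120)&(abs(t[:,1])<25)&(t[:,0]>170)&(t[:,0]<320)]
    if len(t)<20: print(cam,'few',len(t)); return im
    k=np.polyfit(t[:,0],t[:,2],1); print(cam,len(t),t.min(0).round(),t.max(0).round(),'angle',np.arctan(k[0]).round(3)); return im
E
python3 - <<'E'
from ang import *
save('w6',ang('wrist')); ang('top'); ang('side'); print(get_obs()['wrist_force'])
E
```

```text
wrist 830 [208.  -9. 165.] [240.   6. 260.] angle 0.796
top 24 [207.  -9. 163.] [227.   8. 183.] angle 0.367
side 41 [206. -12. 169.] [279.   4. 199.] angle 0.383
[-0.45004115 -0.35347165  0.70707306]
```

View pics/w6.png

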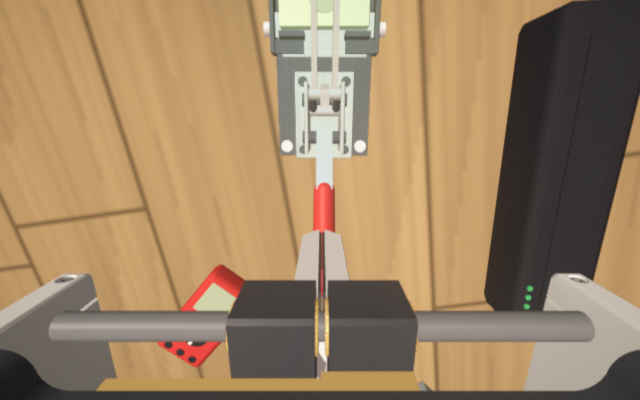

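The handle is following: the red grip runs from (323,185) to under the fingertips at (322,240), at about 0.4 rad. Now the stiff part.

move_arm:
  steps: [0,0,0,0.001,-0.003,-0.01,0,0,0,0,0.001,-0.007,-0.018,0,0,0,0,0.001,-0.01,-0.026,0,0,0,0,0.001,-0.012,-0.034,0,0,0,0,0.001,-0.013,-0.04,0,0,0,0,0.001,-0.014,-0.044,0,0,0,0,0.001,-0.014,-0.046,0,0,0,0,0.001,-0.014,-0.046,0]

```text
time: 16.7
tool_pos: [0.4882, -0.1932, 0.1684]
ee_rot: [3.139, 0.004, 1.43]
wrist_force: [-4.1, 0.1, 11.6]
width: 0.0003
finger_force: 5.7
```

```bash
python3 - <<'E'
from ang import *
o=get_obs();print(o['tool_pos'],o['wrist_force'],RH.inv().apply(o['tool_pos']-O)*1000)
ang('wrist')
E
```

```text
[ 0.4881723  -0.19318785  0.16837735] [-4.12051129  0.13160176 11.55312969] [255.6158882    1.86531267 168.37734891]
wrist 1004 [217.  -9. 147.] [251.   6. 218.] angle 0.447
```

move_arm:
  steps: [0,0,0,-0.001,0,-0.002,0,0,0,0,-0.001,0,-0.003,0,0,0,0,-0.001,0,-0.003,0]

```text
time: 17.05
tool_pos: [0.4882, -0.1932, 0.1682]
ee_rot: [3.135, 0.005, 1.43]
wrist_force: [-5.0, 1.8, 18.9]
width: 0.0004
finger_force: 9.7
```

It's against the hard stop: force rises with no motion. I'll retreat upward and check.

move_arm:
  steps: [0,0,0,0,0,0.01,0,0,0,0,0,0,0.05,0,0,0,0,0,0,0.1,0,0,0,0,-0.05,0,0.15,0,0,0,0,-0.1,0,0.17,0,0,0,0,-0.1,0.04,0.17,0,0,0,0,-0.1,0.08,0.17,0,0,0,0,-0.1,0.08,0.17,0]

```text
time: 17.85
tool_pos: [0.3869, -0.1098, 0.3338]
ee_rot: [3.137, 0.001, 1.435]
wrist_force: [0.3, -1.9, -0.2]
width: 0.0004
finger_force: 0.0
```

```bash
python3 - <<'E'
from ang import *
ang('top'); ang('side'); im=ang('wrist'); save('w7',im); print(get_obs()['wrist_force'])
_,d=snapshot('wrist'); hsv=cv2.cvtColor(im,cv2.COLOR_RGB2HSV)
for cam in ['wrist','top']:
    im,d=snapshot(cam);hsv=cv2.cvtColor(im,cv2.COLOR_RGB2HSV)
    g=(hsv[...,0]>28)&(hsv[...,0]<60)&(hsv[...,1]>40)&(hsv[...,2]>90)
    q=RH.inv().apply(cloud(cam,d,g)-O)*1000; q=q[(abs(q[:,0])<110)&(abs(q[:,1])<45)&(q[:,2]>110)]
    print(cam,len(q),np.percentile(q,[1,50,99],axis=0).round(1).T.tolist())
    p=q[q[:,2]<128]; print(np.linalg.lstsq(np.c_[p[:,:2],np.ones(len(p))],p[:,2],rcond=None)[0])
E
```

```text
top few 0
side 36 [217. -12. 146.] [292.   3. 158.] angle 0.01
wrist 648 [218. -10. 145.] [295.   5. 156.] angle 0.027
[ 0.11078933 -0.63152473  0.12449765]
wrist 5663 [[-18.1, 28.2, 92.1], [-35.5, -6.3, 33.4], [114.9, 119.9, 145.8]]
[-4.16075972e-03  6.88412905e-03  1.19866495e+02]
top 950 [[-78.8, 5.4, 91.5], [-35.7, -3.1, 33.9], [112.1, 122.0, 153.8]]
[-2.75747736e-03  1.55473046e-03  1.20725011e+02]
```

View pics/w7.png

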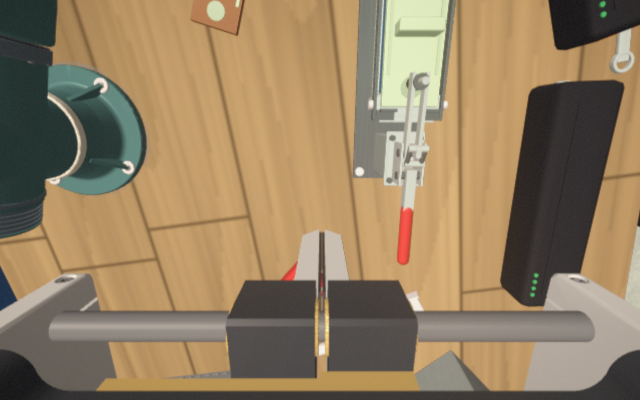

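The handle is level (about 0.01 rad) from (415,150) to (404,258). The spindle presses the cap at (420,80), the cap is flat on the ledges inside the tabs, and nothing is touching the gripper.

```bash
python3 -c "
from bench import *
print(close_job())"
```

```text
the job is handed in; nothing more can be done
None
```

The job is done and handed in: the cap's tongue is home under the keeper, the cap lies flat behind the stop tabs, and the clamp is thrown down against its stop (handle reads 0.01–0.03 rad), at about 18 s of the 58 s allowed.

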